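# Draw the sagging bolt over its bent keeper and hold the specimen gate ajar

### The arm

A 7-joint arm with a two-finger parallel gripper is mounted at the origin on the work surface. World frame = base frame: x ahead of the robot, y to its left, z up, the work surface at z = 0. Lengths are in m, angles in rad, forces in N, time in s.
With the tool pointing down it reaches from about 0.425 to 0.95 m from the base axis. Payload 4.7 kg.
Tool frame: the origin (TCP) lies on the centre line of the jaws, within the pads' length; the fingertips stand robot.nose_length ahead of it and the grasp point (between the pads) lies 8 mm behind it (robot.nose_length is the distance from the TCP to the fingertips, in m); z points along the fingers, y is the line along which they close (so a half turn about z gives the same grasp; the last joint's range is limited). The gripper opens to 85 mm and grips with 20 to 120 N. Pads are 22 mm wide; open, the fingers measure 114 mm over their backs; the gripper's body (76 mm by 85 mm) begins 54 mm behind the grasp point. The pads swing forward as they close: fully open they stand 13 mm farther back than shut.
Start: joints at [1.317, 0.469, -0.049, 1.532, 0.024, 1.141, -0.082], TCP at [0.151, -0.658, 0.242] pointing down, gripper open.
Joint ranges: [-2.59, 2.59], [-0.33, 1.99], [-1.39, 1.29], [0.1, 2.45], [-1.04, 4.18], [0.21, 1.99], [-2.66, 2.66]. Speed limits (rad/s): [2.57, 2.57, 3.14, 3.14, 3.14, 3.14, 3.14].

### API

Orientations are given as [roll, pitch, yaw] about the fixed x, y, z axes, in that order (R = Rz(yaw) Ry(pitch) Rx(roll)).
In Python, from plant import robot gives the robot as it stands. Calls block until the motion is done:
- robot.goto(position, orientation): joint-space move of the TCP to a pose.
- robot.move_straight(position, vel=0.15, attitude=None, contact_N=None): straight line of the TCP; attitude=None keeps the orientation; vel is the mean speed in m/s. With contact_N (N) it stops when the force on the tool has changed by that much, and returns True; else False.
- robot.move_joints(angles): joint-space move.
- robot.grip(opening, strength=None): opening from 0.0 (shut) to 1.0 (fully open); strength is the grip in N (None keeps the last); returns when the fingers have stopped.
- robot.sleep(seconds).
- robot.inverse_kinematics(position, orientation): joint angles nearest the present ones, or None.
- robot.sense(): the state.
- robot.grab_frame(name): name is "scene" or "top" or "wrist"; returns a dict with "image" (400x640x3 uint8, red, green, blue), "range_z" (400x640 float32, m along the optical axis (not along the pixel's ray), 0 where there is no reading), "fx", "fy", "cx", "cy" (pixels), "R" (3x3) and "t" (3): a world point X has camera coordinates R X + t. Camera axes: x right, y down, z forward; pixel columns grow to the right and rows downward; lengths in m; the calibration is good to about 2 mm. A picture is of the moment at which its call begins.
A pose or a line that the arm cannot do raises robot.IKError and nothing moves.
- robot.close_job(): hands the job in; it is judged then, once.
The state is a dict: "t": time; "joint_pos": joint angles; "joint_velocities": joint speeds; "effort": joint torques, N m; "tcp_pos": TCP position; "tcp_rot": TCP orientation; "wrist_force": force on the tool from outside, world axes, zero at the start; "torque": the same for the moment, N m; "opening": opening from 0.0 (shut) to 1.0 (fully open); "gripper_force": force on a finger pad.
Only numpy, scipy, OpenCV 4.12 (cv2) and the standard library are available. Lean on these libraries where they do the work, as an engineer would, in place of code of your own. Each camera call takes 0.05 s, during which the arm holds its last target. There are 200 camera calls.

### The job

The bolt on the specimen cabinet's gate sags and its toothed nose catches behind the bent-up lip of the keeper: take the red knob with a gentle grip (it cracks if squeezed hard), raise the bolt so the nose rides over the lip, and draw it right out of the keeper without forcing it, while the gate is still shut. Then pull the spring-closed gate ajar by the same knob to about 30 degrees and finish while still holding the knob, keeping the gate there so a colleague can reach the slides. Leave the bottle, jar and orange slide box beside the cabinet alone.

Things in the scene. Friction and masses are not known exactly. Their poses are not given: they have to be found in the camera images.
- cabinet: Low white specimen cabinet, fixed to the bench, 350 mm wide, 200 mm deep, 112 mm high, clear top. Origin: on the bench, in the front plane. x points into the cabinet (away from the robot at yaw 0), y along the front towards the gate's hinge, z up. Its place and yaw (up to 0.3 rad) vary. The gate hangs in front, its mid plane at x = -12 mm.
- gate (a joint): Gate angle, rad: 0 shut against a stop, grows to 1.2 as the free end swings out towards the cabinet's -x (clockwise seen from above). Blue frame, clear panel, 280 mm wide, 18 mm thick, top at 126 mm. A spring swings it shut if let go: 0.3 N m at 0, 0.56 N m at 0.52 rad.
- gate_hinge (a point): Point on the gate's vertical hinge axis, 146 mm above the bench, at the cabinet's (-12, +150) mm. The knob is 215 mm from it with the bolt fully in, less by as much as the bolt is drawn.
- bolt_slide (a joint): How far the bolt is drawn, m: 0 fully in, 0.07 fully out; starts at 0 to 0.010. Drawing moves it along the gate's top towards the hinge (cabinet +y when shut) against 1 to 2 N of friction, and it stays where left. The nose is clear of the keeper beyond 0.034.
- bolt: Bright metal bar 12 mm square, 187 mm long, along the gate's top, with tooth and knob. Origin: its pivot at the rear end, 125 mm from the hinge when fully in, 146 mm above the bench; y from nose to pivot, z up along the knob. It tips about the pivot, nose up: at rest it sags 0.05 rad by its weight (about 160 g); it can be raised 0.13 rad from there to a hard stop (knob 12 mm up).
- knob (a point): Middle of the red plastic knob: upright cylinder 20 mm across, 44 mm tall, on a 12 mm neck, 90 mm along the bar from the pivot. This point is 46 mm above the bar's mid line (about 187 mm above the bench); the knob reaches 22 mm above and below it. Free all round above 165 mm from the bench. It cracks at about 60 N of squeeze from each finger: keep to 20 to 35 N.
- tooth (a point): Underside of the down-turned tooth at the bolt's nose (9 mm long, 12 mm wide, 12 mm deep below the bar), 183 mm along the bar from the pivot. At rest it hangs about 11 mm below the lip's top. Raising the knob 5.5 to 6 mm brings it level with the lip; raise it about 9 mm to be well over.
- keeper: Brass keeper on the latch post. Origin: top middle of its bent-up lip, 130 mm above the bench, 24 mm wide, 6 mm thick along the bolt, between tooth and gate. Axes as the cabinet's. Walls 23 mm higher stand before and behind the nose, 24 mm apart, running 37 mm from the lip away from the gate; open on top, but the bolt cannot rise out over them. Load it with less than 20 N.
- oil_bottle: Bystander: amber bottle, 52 mm across, 110 mm tall, standing beside the cabinet. Origin: centre of its underside.
- jar: Bystander: clear jar with blue cap, 60 mm across, 80 mm tall. Origin: centre of its underside.
- slide_box: Bystander: orange slide box, 100 x 55 x 35 mm, lying flat. Origin: centre of its underside.

How it is judged:
On the way:
1. the bolt is drawn clear of the keeper while the gate is still shut (value of joint bolt_slide above 0.034 m and value of joint gate below 0.15 rad), for 0.05 s.
At the end, for the whole second after the job is handed in: The fingers still hold the bolt's knob (over 3 N) and keep the gate still at 20 to 40 degrees (0.35 to 0.70 rad, under 0.08 rad/s) against its spring; the three bystanders are within 15 mm of where they were (value of joint gate between 0.35 and 0.7 rad and velocity of joint gate between -0.08 and 0.08 rad/s and contact force between the fingers and bolt above 3 N and distance of each of oil_bottle, jar, slide_box from where it was at the start of the episode below 0.015 m); the arm keeps its last pose, push and grip.
It fails at once if the knob is squeezed hard (more than 120 N over both fingers) (contact force between the fingers and bolt above 120 N).
It fails at once if the bolt is forced against the keeper (more than 20 N) (contact force between bolt and keeper above 20 N).
It fails at once if a bystander is shoved or tipped (distance of any of oil_bottle, jar, slide_box from where it was at the start of the episode above 0.015 m or angle between any of oil_bottle, jar's own z axis and vertical above 0.3 rad).
It also fails if it takes over 35 s, if anything falls off the work surface, if the arm or the gripper's body presses on something with over 40 N, if the wrist force passes 120 N, or if a joint passes its speed limit or range.

## Working session

There is one attempt and no reset: what is moved stays moved. The work goes in short steps, each a Python script; the robot and the scene stay as the last script left them, time stands still between calls to the robot, and variables do not carry over. Pictures are saved under pics/ and viewed, at most 10 in all, crops included, and the job is handed in when it is done.

```bash
ls; mkdir -p pics; python3 - <<'E'
from plant import robot
import cv2,numpy as np
s=robot.sense();print(s, robot.nose_length)
for n in("scene","top"):
    f=robot.grab_frame(n);cv2.imwrite(f"pics/{n}0.png",f["image"][:,:,::-1]);np.savez(f"{n}0.npz",**f)
    print(n,f["fx"],f["cx"],f["cy"],-f["R"].T@f["t"],(f["range_z"]>0).mean())
E
```

```text
pics
{'t': 0.0, 'joint_pos': array([ 1.31713373,  0.46949124, -0.04859859,  1.53369395,  0.02411285,
        1.14100997, -0.08231529]), 'joint_velocities': array([ 3.48012175e-03,  3.89846843e-05, -1.17888736e-03,  8.69913571e-04,
        8.39164490e-04,  2.57583666e-04,  2.64085759e-04]), 'effort': array([ 8.05766867e-04, -5.10302067e+01, -4.62187501e-02, -2.37712455e+01,
        1.08173559e-02,  7.39315816e-03,  6.13633432e-06]), 'tcp_pos': array([ 0.15032391, -0.65746716,  0.24122784]), 'tcp_rot': array([-3.13957811e+00,  8.44664671e-05,  2.24787645e-01]), 'wrist_force': array([-0.08208246,  0.48650842,  0.38680853]), 'torque': array([ 0.06471039, -0.05239557, -0.03365347]), 'gripper_force': 0.0, 'opening': 0.9986800377362804} 0.011
scene 361.5249177593475 320.9273652446089 201.58683884720094 [1.05501647 0.19800551 0.97422976] 0.99616015625
top 402.50157824155934 320.29547010276633 200.40727814020062 [0.5139854  0.05881557 1.19872271] 0.995953125
```

View pics/scene0.png

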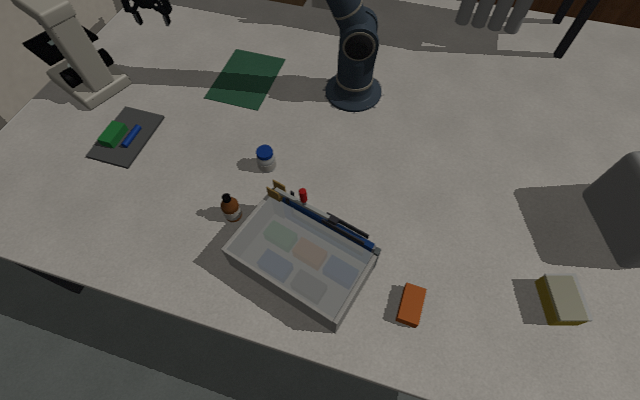

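View pics/top0.png

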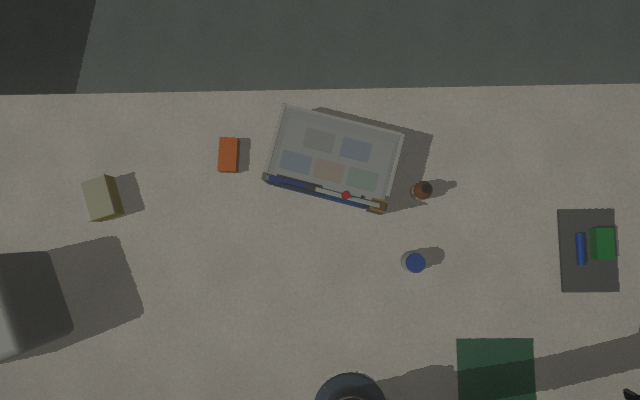

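The scene view shows the red knob at about (303,195) and brass keeper at (277,187). In the top view the knob is at (346,195), the keeper at (378,206), and the gate's hinge end at (266,179). The jar (415,262), bottle (422,190) and box (229,155) are well away from the gate's swing.

```bash
cat > meas.py <<'E'
import numpy as np,cv2
def cloud(f):
    v,u=np.mgrid[:400,:640];z=f["range_z"]
    c=np.stack([(u-f["cx"])/f["fx"]*z,(v-f["cy"])/f["fy"]*z,z],-1)
    return (c-f["t"])@f["R"]
def ray(f,u,v,h):
    d=f["R"].T@np.array([(u-f["cx"])/f["fx"],(v-f["cy"])/f["fy"],1]);o=-f["R"].T@f["t"]
    return o+d*(h-o[2])/d[2]
def tri(fa,pa,fb,pb):
    P=[f_K(f) for f in(fa,fb)]
    X=cv2.triangulatePoints(P[0],P[1],np.array(pa,float).reshape(2,1),np.array(pb,float).reshape(2,1));return (X[:3]/X[3]).ravel()
def f_K(f):
    return np.array([[f["fx"],0,f["cx"]],[0,f["fy"],f["cy"]],[0,0,1]])@np.c_[f["R"],f["t"]]
def red(f):
    h=cv2.cvtColor(f["image"],cv2.COLOR_RGB2HSV);m=((h[...,0]<5)|(h[...,0]>174))&(h[...,1]>170)&(h[...,2]>80)
    return m
def blue(f):
    h=cv2.cvtColor(f["image"],cv2.COLOR_RGB2HSV);return (abs(h[...,0].astype(int)-110)<14)&(h[...,1]>130)&(h[...,2]>40)
E
python3 - <<'E'
from meas import *
F={n:dict(np.load(n+"0.npz")) for n in("scene","top")}
for n,f in F.items():
    C=cloud(f)
    for nm,m in(("red",red(f)),("blue",blue(f))):
        near=m&(abs(C[...,0]-.6)<.2)&(C[...,2]>.10)&(C[...,2]<.24)
        v,u=np.nonzero(near);P=C[near]
        print(n,nm,len(u),u.mean(),v.mean(),u.min(),u.max(),v.min(),v.max(),P.mean(0),P.min(0),P.max(0))
        if nm=="blue":
            Q=P[(P[:,2]>.118)&(P[:,2]<.133)][:,:2].astype(np.float32)
            vx,vy,x0,y0=cv2.fitLine(Q,cv2.DIST_HUBER,0,.01,.01).ravel();print("line",len(Q),np.arctan2(vx,vy),x0,y0)
            d=np.array([vx,vy]);t=(Q-[x0,y0])@d;print(np.array([x0,y0])+d*t.min(),np.array([x0,y0])+d*t.max())
    cr=cv2.resize(f["image"][150:230,240:400] if n=="top" else f["image"][160:260,250:400],None,fx=5,fy=5,interpolation=cv2.INTER_CUBIC)
    cv2.imwrite(f"pics/{n}crop.png",cr[:,:,::-1])
    # cabinet body point cloud outline (z 0.10..0.12)
    b=(abs(C[...,2]-.112)<.006)&(C[...,0]>.45)&(C[...,0]<1.0)&(abs(C[...,1])<.35)
    print("body",b.sum(),cv2.minAreaRect(C[b][:,:2].astype(np.float32)))
E
```

```text
scene red 44 303.04545454545456 192.8181818181818 299 306 188 201 [0.6061988  0.01325378 0.20341185] [0.59827666 0.00279626 0.17594514] [0.61354817 0.02091902 0.21426346]
scene blue 229 336.9825327510917 226.1528384279476 283 373 198 251 [0.63317185 0.11083848 0.12769114] [ 0.59272362 -0.05196268  0.11093508] [0.66908052 0.21476144 0.14747447]
line 227 0.23063895 0.637265 0.13250437
[ 0.59397036 -0.05187161] [0.6567018  0.21527839]
body 10318 ((0.702470600605011, -0.011333346366882324), (0.45465970039367676, 0.22445888817310333), 74.47006225585938)<stdin>:8: RuntimeWarning: Mean of empty slice.
  ret = ret.dtype.type(ret / rcount)
Traceback (most recent call last):
ValueError: zero-size array to reduction operation minimum which has no identity
```

View pics/scenecrop.png

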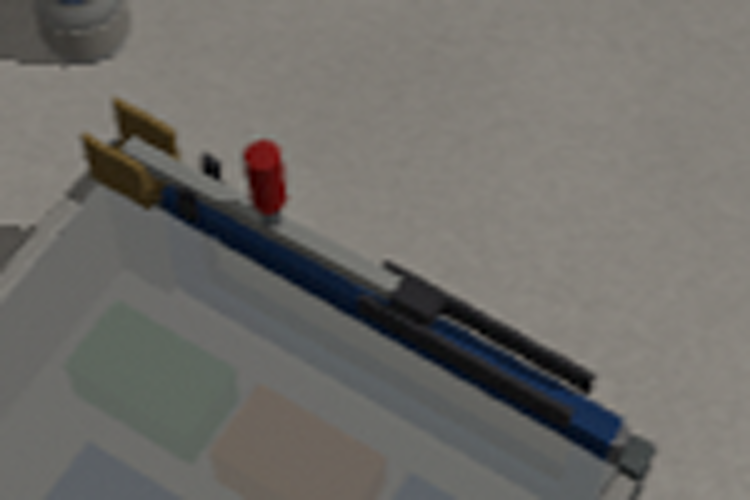

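The crop shows the knob's top at image pixel (302.6,190), the keeper walls at (268–285,180–200), and dark rails around the bolt's rear end. The hinge is at about (377,250). My red threshold is too strict for the top view, so I'll loosen it.

```bash
python3 - <<'E'
from meas import *
F={n:dict(np.load(n+"0.npz")) for n in("scene","top")}
f=F["top"];print(f["image"][193:198,343:350].tolist()[2])
R=f["image"].astype(int);m=(R[...,0]>1.8*R[...,1])&(R[...,0]>1.8*R[...,2])&(R[...,0]>70)
m[:, :320]=0;m[:, 370:]=0;m[:170]=0;m[220:]=0
v,u=np.nonzero(m);print("top red",len(u),u.mean(),v.mean(),u.min(),u.max(),v.min(),v.max(),"at .209",ray(f,u.mean(),v.mean(),.205))
C=cloud(f);print(C[m].mean(0),np.median(C[m],0))
fs=F["scene"];Rs=fs["image"].astype(int);ms=(Rs[...,0]>1.8*Rs[...,1])&(Rs[...,0]>1.8*Rs[...,2])&(Rs[...,0]>50)
ms[:, :290]=0;ms[:,315:]=0;ms[:180]=0;ms[210:]=0
v2,u2=np.nonzero(ms);print("scene red",len(u2),u2.mean(),v2.mean(),u2.min(),u2.max(),v2.min(),v2.max(),ray(fs,u2.mean(),v2.mean(),.19), "toppix",ray(fs,302.6,190,.209))
B=blue(f);B[:170]=0;B[220:]=0;B[:, :255]=0;B[:,400:]=0
v,u=np.nonzero(B);print("blue px",len(u),u.min(),u.max())
P=np.array([ray(f,a,b,.126)[:2] for a,b in zip(u,v)],np.float32)
l=cv2.fitLine(P,cv2.DIST_HUBER,0,.01,.01).ravel();d=l[:2]*np.sign(l[1]);t=(P-l[2:])@d
print("yaw",-np.arctan2(d[0],d[1]),l[2:]+d*t.min(),l[2:]+d*t.max(),"cabinet xy line dir",d)
b=(abs(C[...,2]-.112)<.005)&(C[...,0]>.5)&(C[...,0]<.95)&(abs(C[...,1]-.05)<.3)
print("body",cv2.minAreaRect(C[b][:,:2].astype(np.float32)),b.sum())
cr=cv2.resize(f["image"][155:225,250:400],None,fx=5,fy=5,interpolation=cv2.INTER_CUBIC);cv2.imwrite("pics/topcrop.png",np.clip(cr[:,:,::-1]*1.3,0,255))
E
```

```text
[[126, 48, 45], [121, 46, 43], [121, 48, 43], [119, 47, 43], [115, 45, 43], [114, 45, 43], [106, 46, 41]]
top red 50 345.5 194.7 342 349 191 198 at .209 [0.60358864 0.01154922 0.205     ]
[0.6035163  0.01160179 0.20566184] [0.60263934 0.01171823 0.20827327]
scene red 83 302.89156626506025 194.66265060240963 299 306 188 202 [0.60369382 0.01136117 0.19      ] toppix [0.60178714 0.01080948 0.209     ]Traceback (most recent call last):
  File "<stdin>", line 12, in <module>
    return umr_minimum(a, axis, None, out, keepdims, initial, where)
ValueError: zero-size array to reduction operation minimum which has no identity
```

```bash
python3 - <<'E'
from meas import *
F={n:dict(np.load(n+"0.npz")) for n in("scene","top")}
f=F["top"];R=f["image"].astype(int)
B=(R[...,2]>1.4*R[...,0])&(R[...,2]>R[...,1]*1.15)&(R[...,2]>35);B[:165]=0;B[220:]=0;B[:, :255]=0;B[:,395:]=0
C=cloud(f)
def fit(P,nm):
    P=P.astype(np.float32);l=cv2.fitLine(P,cv2.DIST_HUBER,0,.003,.01).ravel();d=l[:2]*np.sign(l[1]);t=(P-l[2:])@d
    print(nm,len(P),"yaw",-np.arctan2(d[0],d[1]),l[2:]+d*t.min(),l[2:]+d*t.max())
v,u=np.nonzero(B);print(len(u),u.min(),u.max())
fit(np.array([ray(f,a,b,.126)[:2] for a,b in zip(u,v)]),"blue")
b=(abs(C[...,2]-.112)<.008)&(C[...,0]>.5)&(C[...,0]<.95)&(abs(C[...,1]-.05)<.3)
print("body",cv2.minAreaRect(C[b][:,:2].astype(np.float32)),b.sum())
# bar: bright metal, z .14-.165
for n,g in F.items():
    C=cloud(g);m=(C[...,2]>.14)&(C[...,2]<.165)&(C[...,0]>.52)&(C[...,0]<.72)&(C[...,1]>-.12)&(C[...,1]<.22);fit(C[m][:,:2],"bar "+n)
cr=cv2.resize(f["image"][155:225,250:400],None,fx=5,fy=5,interpolation=cv2.INTER_CUBIC);cv2.imwrite("pics/topcrop.png",np.clip(cr[:,:,::-1]*1.5,0,255))
E
```

```text
375 268 367
blue 375 yaw -0.32729584 [ 0.57404894 -0.0470082 ] [0.66267437 0.21403396]
body ((0.701419472694397, -0.010308712720870972), (0.45366716384887695, 0.22873762249946594), 74.25357055664062) 9268
bar scene 706 yaw -0.26867092 [ 0.5766485  -0.09790177] [0.6565975 0.1924758]
bar top 556 yaw -0.26884934 [ 0.5750318  -0.09673522] [0.6547093  0.19245449][ WARN:0@0.078] global loadsave.cpp:1063 imwrite_ Unsupported depth image for selected encoder is fallbacked to CV_8U.
```

View pics/topcrop.png

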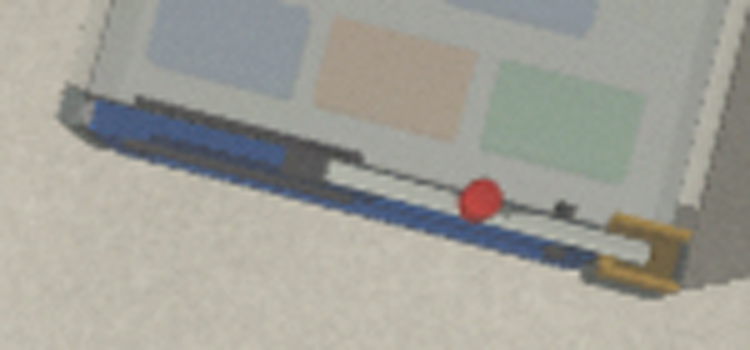

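The crop confirms the gate is shut with the bolt's nose inside the keeper. The two views agree: knob at about (0.6035, 0.0115), yaw about -0.27. Next is the approach, with the jaws closing along the gate's normal, checking first that the whole path is reachable.

```bash
cat > geo.py <<'E'
import numpy as np
from scipy.spatial.transform import Rotation as Ro
YAW=-0.27
ux=np.array([np.cos(YAW),np.sin(YAW),0]);uy=np.array([-np.sin(YAW),np.cos(YAW),0])
def att(yawadd=0,tilt=0,base=None):
    """tool down, y along gate normal, tilted nose-up by tilt, turned with the gate (yawadd<0 opens)"""
    R=Ro.from_euler("z",yawadd)*Ro.from_rotvec(-tilt*ux)*Ro.from_euler("xyz",[np.pi,0,base])
    return R.as_euler("xyz")
E
python3 - <<'E'
from geo import *; from meas import *; from plant import robot
k=np.array([.6033,.0113,0]);best=None
for base in(np.pi/2+YAW,-np.pi/2+YAW):
    qs=[robot.inverse_kinematics(list(p),list(att(a,t,base))) for p,a,t in
      ((k+[0,0,.28],0,0),(k+[0,0,.181],0,0),(k+.045*uy+[0,0,.19],0,.1),([.542,.096,.19],-.55,.1))]
    print(base);[print(None if q is None else np.round(q,2)) for q in qs]
    if all(q is not None for q in qs) and best is None: best=base
print("base",best)
s=att(0,0,best);robot.goto(list(k+[0,0,.28]),list(s))
f=robot.grab_frame("wrist");np.savez("w0.npz",**f);cv2.imwrite("pics/w0.png",f["image"][:,:,::-1])
R=f["image"].astype(int);m=(R[...,0]>1.8*R[...,1])&(R[...,0]>1.8*R[...,2])&(R[...,0]>60)
v,u=np.nonzero(m);C=cloud(f);print(len(u),u.mean(),v.mean(),ray(f,u.mean(),v.mean(),.2),np.median(C[m],0))
s=robot.sense();print(s["t"],s["tcp_pos"],s["tcp_rot"],s["wrist_force"],s["joint_pos"])
E
```

```text
1.3007963267948965
[ 0.47  0.42 -0.77  1.63  0.31  1.21 -0.63]
[ 0.43  0.51 -0.71  1.75  0.38  1.03 -0.69]
[ 0.4   0.59 -0.87  1.67  0.56  1.19 -0.91]
[ 0.43  0.55 -0.98  1.8   0.51  1.18 -1.55]
-1.8407963267948966
[ 0.7   0.58 -1.17  1.62  0.55  1.31  2.31]
[ 0.69  0.71 -1.18  1.73  0.71  1.19  2.19]
[ 0.55  0.74 -1.18  1.66  0.77  1.33  2.07]
[ 0.54  0.65 -1.18  1.79  0.64  1.26  1.48]
base 1.3007963267948965
765 326.52287581699346 206.98039215686273 [0.60517635 0.01256847 0.2       ] [0.60535239 0.01440444 0.20726415]
3.0 [0.60341251 0.01012423 0.27982417] [-3.14144348e+00  4.02553532e-04  1.29890821e+00] [ 0.52123176  0.39061094 -0.37590047] [ 0.47402554  0.4223781  -0.76401928  1.6320902   0.30799909  1.212182
 -0.62737509]
```

View pics/w0.png

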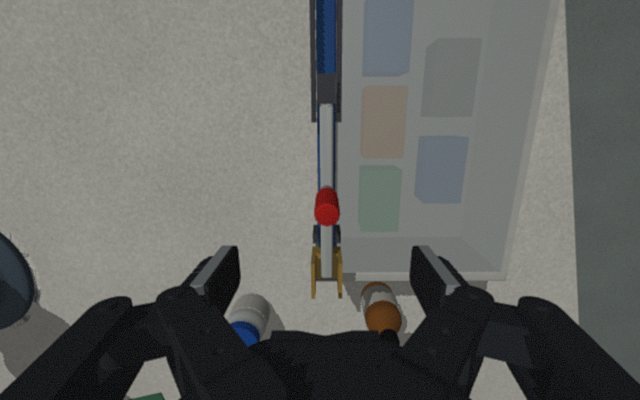

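The wrist picture shows the bar running straight up the image at column 326, so the yaw is right. The knob, at (326,207), is midway between the fingers. Descend and grip at 25 N.

```bash
python3 - <<'E'
from geo import *; from plant import robot
B=np.pi/2+YAW
robot.move_straight([.6043,.0118,.181],vel=.08,attitude=list(att(0,0,B)),contact_N=12)
s=robot.sense();print(s["t"],s["tcp_pos"],s["wrist_force"])
robot.grip(0.0,25)
robot.sleep(.2);s=robot.sense();print(s["t"],s["tcp_pos"],s["wrist_force"],s["gripper_force"],s["opening"])
E
```

```text
4.3917 [0.60469508 0.01190012 0.18159843] [0.98850998 0.13015958 1.43998313]
5.2 [0.60462459 0.01166042 0.1811591 ] [ 1.49274767 -0.57147242  0.79818561] 26.83632731437683 0.22210494379659265
```

```bash
python3 - <<'E'
from geo import *; from plant import robot
B=np.pi/2+YAW
p0=np.array([.6043,.0118,.181])
piv=p0+.0920*uy;piv[2]=.146
for th in(.035,.07,.105):
    p=piv+Ro.from_rotvec(-th*ux).apply(p0-piv)
    robot.move_straight(list(p),vel=.02,attitude=list(att(0,th,B)))
    s=robot.sense();print(round(s["t"],2),p-p0,s["tcp_pos"],s["wrist_force"],s["gripper_force"])
f=robot.grab_frame("wrist")["image"];import cv2;cv2.imwrite("pics/w1.png",f[:,:,::-1])
f=robot.grab_frame("scene")["image"][160:260,250:400];cv2.imwrite("pics/s1.png",cv2.resize(f,None,fx=5,fy=5,interpolation=cv2.INTER_CUBIC)[:,:,::-1])
E
```

```text
5.53 [0.00034171 0.00123468 0.00319791] [0.60471746 0.01370039 0.1841217 ] [ 2.11682347  0.80112867 -1.6429256 ] 26.658069491386414
5.85 [0.00071306 0.00257646 0.00634903] [0.60506961 0.01492317 0.18725848] [ 2.1906696   0.68964044 -2.45834527] 26.644063889980316
6.17 [0.00111359 0.00402368 0.0094495 ] [0.60542297 0.01616413 0.1903364 ] [ 2.43771922  0.37129141 -1.30327933] 26.655483841896057
```

View pics/w1.png

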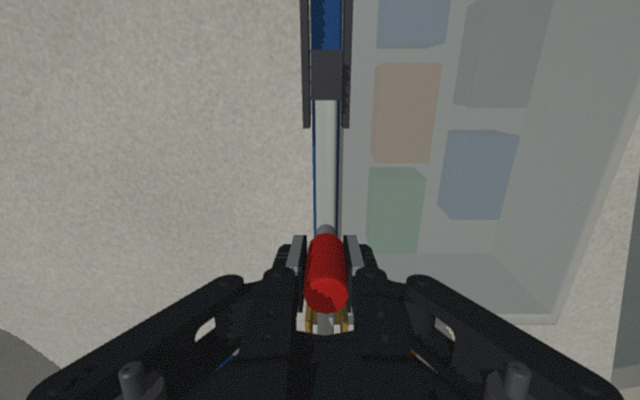

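The knob (325,270) sits squarely between the pads and the bar runs straight. The wrist carries only about 2 N, so the bolt lifts freely. Now draw it with a contact guard.

```bash
python3 - <<'E'
from geo import *; from plant import robot
import cv2
B=np.pi/2+YAW
p0=np.array([.6043,.0118,.181]);piv=p0+.0920*uy;piv[2]=.146
p=piv+Ro.from_rotvec(-.105*ux).apply(p0-piv)
for d in(.008,.016,.024,.034,.044):
    hit=robot.move_straight(list(p+d*uy),vel=.03,attitude=list(att(0,.105,B)),contact_N=7)
    s=robot.sense();w=s["wrist_force"];print(round(s["t"],2),d,hit,s["tcp_pos"],"along",w@uy,"normal",w@ux,"z",w[2],s["gripper_force"])
    if hit:break
f=robot.grab_frame("top");cv2.imwrite("pics/t2.png",cv2.resize(f["image"][155:225,250:400],None,fx=5,fy=5,interpolation=cv2.INTER_CUBIC)[:,:,::-1])
f=robot.grab_frame("scene")["image"][160:260,250:400];cv2.imwrite("pics/s2.png",cv2.resize(f,None,fx=5,fy=5,interpolation=cv2.INTER_CUBIC)[:,:,::-1])
E
```

```text
6.69 0.008 False [0.60763861 0.02387513 0.19038294] along -0.4594656955491177 normal 1.4883450858877012 z -1.7370222901761847 26.71115756034851
7.11 0.016 False [0.60982105 0.03208678 0.19034865] along -0.22921521394459246 normal 1.5957961728076233 z -2.0585427252429613 26.688408851623535
7.53 0.024 False [0.61194903 0.0397168  0.19038622] along 0.5755413514804812 normal 1.1810074426064152 z -1.4140506408484232 26.68731451034546
8.01 0.034 False [0.61463156 0.04943467 0.19037145] along 0.5074999315991339 normal 1.8790139392591 z -1.9962086115486095 26.698572635650635
8.49 0.044 False [0.6173118  0.05904245 0.19038542] along 1.0592377721272463 normal 1.7628984942489783 z -2.0041114735303527 26.70162945985794
```

View pics/s2.png

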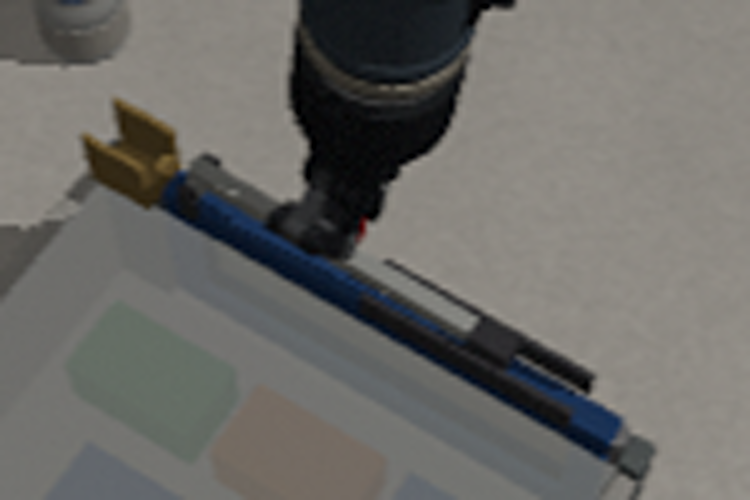

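The nose at crop (210,165) is outside the brass keeper (95–180,100–190), with the gate still shut. Now swing the gate by about 0.53 rad about the hinge, turning the tool with it.

```bash
python3 - <<'E'
from geo import *; from plant import robot
import cv2
B=np.pi/2+YAW
p0=np.array([.6043,.0118,.181]);piv=p0+.0920*uy;piv[2]=.146
p=piv+Ro.from_rotvec(-.105*ux).apply(p0-piv)+.044*uy
h=p0+.207*uy;h[2]=0
for i,a in enumerate(np.linspace(0,.53,12)[1:]):
    Rz=Ro.from_euler("z",-a);q=h+Rz.apply(p-h)
    hit=robot.move_straight(list(q),vel=.04,attitude=list(att(-a,.105,B)),contact_N=15)
    s=robot.sense();w=Rz.inv().apply(s["wrist_force"])
    print(round(s["t"],2),round(a,3),hit,"along",round(w@uy,1),"normal",round(w@ux,1),"z",round(w[2],1),round(s["gripper_force"],1),round(s["opening"],3))
    if hit:break
robot.sleep(.5)
f=robot.grab_frame("top");np.savez("t3.npz",**f);cv2.imwrite("pics/t3.png",cv2.resize(f["image"][150:270,240:440],None,fx=4,fy=4,interpolation=cv2.INTER_CUBIC)[:,:,::-1])
E
```

```text
8.93 0.048 False along 1.7 normal 2.3 z -2.8 26.6 0.227
9.28 0.096 False along 1.6 normal 1.2 z -2.4 26.6 0.223
9.62 0.145 False along 0.4 normal 1.4 z -2.7 26.6 0.225
9.96 0.193 False along 1.4 normal 1.5 z -1.9 26.6 0.226
10.3 0.241 False along 1.2 normal 1.6 z -1.9 26.7 0.229
10.64 0.289 False along -0.4 normal 1.7 z -1.7 26.7 0.232
10.98 0.337 False along 0.6 normal 1.8 z -2.0 26.7 0.222
11.32 0.385 False along -0.6 normal 0.9 z -0.5 26.7 0.226
11.67 0.434 False along -1.3 normal 1.9 z -0.5 26.7 0.224
12.01 0.482 False along -0.4 normal 1.0 z 0.0 26.8 0.224
12.35 0.53 False along -0.4 normal 2.1 z -1.0 26.8 0.226
```

View pics/t3.png

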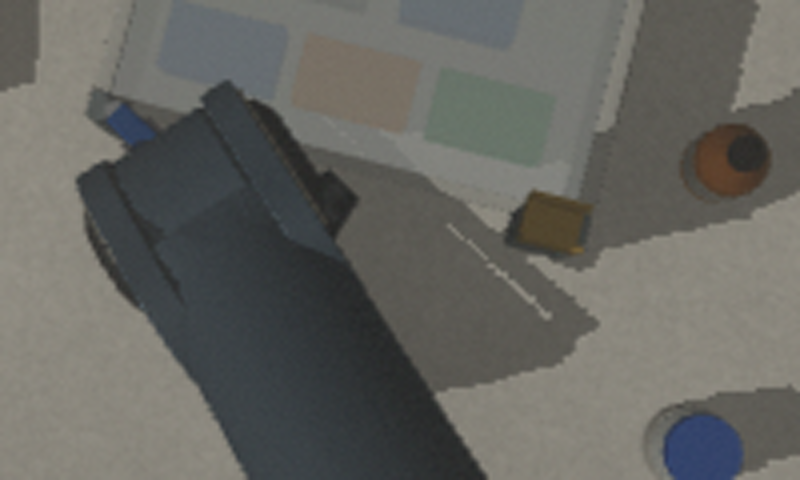

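The gate's blue end at (130,125) now slants away from the cabinet front, and its slot is empty up to the keeper at (555,220). The bottle and jar haven't moved. The grip reads 26.8 N per finger on the knob at an unchanged opening, so I'm handing in.

```bash
python3 - <<'E'
from plant import robot
s=robot.sense();print(s["t"],s["gripper_force"],s["opening"],s["wrist_force"],abs(s["joint_velocities"]).max())
print(robot.close_job())
E
```

```text
12.9 26.777997314929962 0.2229646048283923 [ 0.75074744 -2.63296494 -0.33349617] 0.0031922578723460816
the job is handed in; nothing more can be done
None
```

I drew the bolt clear of the keeper with the gate still shut, then pulled the gate open about 30 degrees (0.53 rad commanded) and handed in at 12.9 s still holding the knob at about 27 N; the bottle and jar look unmoved and the slide box was out of the arm's way, but the hand-in returned no verdict.

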